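Stack a barn-door magnetic catch in its assembly jig

TASK

Put the barn door's magnetic catch together in the wooden assembly jig: first set the blue square body into the pocket between the four corner blocks, then the red square spacer on top of it (its round recess stays facing up), then the steel disc into that recess. Every piece must end square, flat and fully home; lower each one into place and let go there rather than dropping it, and leave the other things on the bench where they are.

Things in the scene. Friction and masses are not known exactly. Their poses are not given: they have to be found in the camera images.
- jig: Assembly jig, fixed to the bench: pale plywood base 130 x 130 x 15 mm with four L-shaped dark wood corner blocks round a square pocket 63 x 63 mm. Origin at the centre of the underside; x and y parallel to the pocket's sides, z up. The blocks are upright to 49 mm above the bench, then lean outwards as a lead-in to about 57 mm.
- jig_seat (a point): Centre of the pocket's floor (top of the base, 15 mm above the bench); axes as the jig's. The blocks' legs run 13.5 mm along the pocket's sides from each corner and are 10 mm thick: the middle of each of the four sides is an open gap 36 mm wide for a finger, down to the base and clear outwards.
- catch_body: Loose blue plastic square body, 60 x 60 x 26 mm high, about 0.11 kg; origin at the centre of its underside, x and y parallel to its sides, z up. Starts upright on the bench, any of its four quarter turns fits the pocket.
- spacer: Loose red plastic square spacer, 60 x 60 x 12 mm high, about 0.06 kg, with a round recess 49 mm across and 4 mm deep in the middle of its top; origin at the centre of its underside, x and y parallel to its sides, z up. Starts flat, recess up; any quarter turn fits. On the body in the pocket its underside is 26 mm above the pocket's floor.
- disc: Loose round steel disc, 46 mm in diameter and 14 mm thick, about 0.17 kg; origin at the centre of its underside, z along its axis. Starts lying flat. In the spacer's recess its underside is 8 mm above the spacer's underside and its upper 10 mm stand proud.
- carabiner: Bystander, loose: green carabiner lying flat, 100 x 60 x 10 mm; origin at its centre on the bench, x along its length.
- flashlight: Bystander, loose: silver flashlight lying down, 145 mm long, 40 mm thick; origin under its middle, x along its length towards the lens.
- bowl: Bystander, loose: white ceramic bowl, 110 mm across, 50 mm high; origin at the centre of its underside.
- tick_comb: Bystander, loose: flat yellow plastic tick comb, 110 x 50 x 5 mm; origin on its underside 45 mm from the tips of the teeth, x towards the teeth.
- boot_brush: Bystander, loose: long-handled boot brush lying down; handle towards -x of its frame.
- screw_jar: Bystander, loose: glass jar with a steel lid, 60 mm in diameter, 75 mm high; origin at the centre of its underside.

How it is judged (in metres and radians):
On the way, in this order (a step that is already met when the one before it is completed fails the run):
1. the blue body sits square and fully down in the jig's pocket, released (z of catch_body in the frame of jig_seat between -0.002 and 0.002 m and x of catch_body in the frame of jig_seat between -0.003 and 0.003 m and y of catch_body in the frame of jig_seat between -0.003 and 0.003 m and angle between catch_body's own z axis and vertical below 0.05 rad and (angle between the x axis of catch_body and the x axis of jig, either way round below 0.1 rad or angle between the x axis of catch_body and the y axis of jig, either way round below 0.1 rad) and contact force between the fingers and catch_body below 0.1 N and linear speed of catch_body below 0.02 m/s), for 0.2 s.
2. the red spacer sits square and flat on the body in the pocket, released (z of catch_body in the frame of jig_seat between -0.002 and 0.002 m and x of catch_body in the frame of jig_seat between -0.003 and 0.003 m and y of catch_body in the frame of jig_seat between -0.003 and 0.003 m and angle between each of catch_body, spacer's own z axis and vertical below 0.05 rad and (angle between the x axis of catch_body and the x axis of jig, either way round below 0.1 rad or angle between the x axis of catch_body and the y axis of jig, either way round below 0.1 rad) and z of spacer in the frame of jig_seat between 0.024 and 0.028 m and x of spacer in the frame of jig_seat between -0.003 and 0.003 m and y of spacer in the frame of jig_seat between -0.003 and 0.003 m and (angle between the x axis of spacer and the x axis of jig, either way round below 0.1 rad or angle between the x axis of spacer and the y axis of jig, either way round below 0.1 rad) and contact force between the fingers and spacer below 0.1 N and linear speed of spacer below 0.02 m/s), for 0.2 s.
At the end, for the whole second after the job is handed in: Body on the pocket floor, spacer on it, disc in the spacer's recess: heights within 2 mm (disc 1.5 mm), centred within 3 mm along each side, level within 0.05 rad, body and spacer parallel to the pocket within 0.1 rad (any quarter turn); all released and at rest (all of step 2 and z of disc in the frame of spacer between 0.0065 and 0.0095 m and x of disc in the frame of spacer between -0.003 and 0.003 m and y of disc in the frame of spacer between -0.003 and 0.003 m and angle between disc's own z axis and vertical below 0.05 rad and contact force between the fingers and catch_body below 0.1 N and linear speed of each of catch_body, disc below 0.02 m/s and contact force between the fingers and disc below 0.1 N); the robot touches nothing.
It fails at once if the blue body is dropped (falls freely faster than 0.5 m/s, some 13 mm or more) (contact force between the fingers and catch_body below 0.01 N and linear speed of catch_body above 0.5 m/s).
It fails at once if the red spacer is dropped (falls freely faster than 0.5 m/s, some 13 mm or more) (contact force between the fingers and spacer below 0.01 N and linear speed of spacer above 0.5 m/s).
It fails at once if the steel disc is dropped (falls freely faster than 0.5 m/s, some 13 mm or more) (contact force between the fingers and disc below 0.01 N and linear speed of disc above 0.5 m/s).
It fails at once if another thing on the bench is moved more than 25 mm (distance of any of carabiner, flashlight, bowl, tick_comb, boot_brush, screw_jar from where it was at the start of the episode above 0.025 m).
It also fails if it takes over 67 s, if anything falls off the work surface, if the arm or the gripper's body presses on something with over 40 N, if the wrist force passes 120 N, or if a joint passes its speed limit or range.

ROBOT

A 6-joint arm with a two-finger parallel gripper is mounted at the origin on the work surface. World frame = base frame: x ahead of the robot, y to its left, z up, the work surface at z = 0. Lengths are in m, angles in degrees, forces in N, time in s.
With the tool pointing down it reaches from about 0.35 to 0.85 m from the base axis. Payload 8.1 kg.
Tool frame: the origin (TCP) lies at the very end of the fingers, on their centre line; the grasp point (between the pads) lies behind it (arm.grasp_offset is the z of the grasp point in the tool frame, in m); z points along the fingers, y is the direction in which the jaws open and shut (so a half turn about z gives the same grasp; the last joint's range is limited). The gripper opens to 93 mm and grips with 3 to 60 N. Pads are 15 mm wide; open, the fingers measure 128 mm over their backs; the gripper's body (75 mm by 188 mm) begins 65 mm behind the grasp point.
Start: joints at [68.388, 7.471, 85.268, -0, 87.261, -4.893], TCP at [0.173, 0.575, 0.219] pointing down, gripper open.
Joint ranges: [-169.43, 169.43], [-51.17, 129.36], [1.28, 143.12], [-76.62, 256.62], [0, 156.53], [-152.29, 152.29]. Speed limits (degrees/s): [136.94, 136.94, 159.86, 180, 180, 180].

INTERFACE

Orientations are given as [roll, pitch, yaw] about the fixed x, y, z axes, in that order (R = Rz(yaw) Ry(pitch) Rx(roll)).
In Python, from bench import arm gives the robot as it stands.
- The arm moves only by the shell command python3 -m creep 'ROWS' [FORCE]. ROWS is JSON, a list that holds one entry, the list of rows, each a list of 7 numbers: the closure, from 0 (fully open) to 1 (shut), then the shift along the world's x, y, z in mm, then the turn, a rotation vector about the world's x, y, z in degrees. A call has 1 to 20 rows; each row shifts and turns the commanded pose from where the row before left it; what a row does not reach is not made up. A row lasts 1/10 s, in which the tool goes at most 50 mm and 8.59 degrees, less where a joint would pass 70% of its speed; a pose out of reach is approached as far as the arm can. A call is refused whole if a number of a shift passes 50 or a number of a turn 8.59, either way. A call with a gripper value outside its range is refused whole. The fingers move at their own pace and stop on an object; FORCE is the grip in N (left out, the last holds). Time passes only in rows, so rows that do not move let the fingers close. It gives the time, the measured TCP pose, the force and the opening at its end, in the units of the state.
- arm.get_state(): the state, without advancing time (a new reading comes with each control period).
- arm.capture(name): name is "side" or "top" or "wrist"; returns the picture (400x640x3 uint8, red, green, blue); there is no depth.
- arm.camera_info(name): a dict with "intrinsics" (3x3 intrinsics, pixels), "cam_to_world" (4x4, takes a point from camera to world coordinates). Camera axes: x right, y down, z forward; pixel columns grow to the right and rows downward; lengths in m; the calibration is good to about 2 mm. A picture is of the moment at which its call begins: read the wrist's pose just before it. camera_info takes no time and is no camera call; for the wrist camera it gives the pose at the moment of the call.
- arm.sign_off(): hands the job in, once; it reports no verdict.
The state is a dict: "t": time; "joint_pos": joint angles; "joint_velocities": joint speeds; "effort": joint torques, N m; "ee_pos": TCP position; "orientation": TCP orientation; "contact_force": force on the tool from outside, world axes, zero at the start; "torque": the same for the moment, N m; "grip_width": finger opening in m.
Only numpy, scipy, OpenCV 4.12 (cv2) and the standard library are available. Lean on these libraries where they do the work, as an engineer would, in place of code of your own. Each camera call takes 0.05 s, during which the arm holds its last target. There are 200 camera calls.

## Working session

There is one attempt and no reset: what is moved stays moved. The work goes in short steps, Python scripts to look and compute and a shell command to move; the robot and the scene stay as the last step left them, time stands still between calls to the robot, and variables do not carry over. Pictures are saved under pics/ and viewed, about 8 in all and at most 12, crops included, and the job is handed in when it is done.

```bash
mkdir -p pics; ls; python3 - <<'E'
from bench import arm
import cv2
print(arm.get_state(), arm.grasp_offset)
for n in ("top","side","wrist"):
    i=arm.camera_info(n); print(n,i["intrinsics"],i["cam_to_world"])
    cv2.imwrite(f"pics/{n}0.png",arm.capture(n)[:,:,::-1])
E
```

```text
pics
{'t': 0.0, 'joint_pos': array([ 6.83877448e+01,  7.51174328e+00,  8.53278766e+01,  9.19997906e-04,
        8.72614787e+01, -4.89258783e+00]), 'joint_velocities': array([-0.00167198, -0.08086925, -0.02723122, -0.02389245,  0.14970008,
        0.05290773]), 'effort': array([ 2.19823050e-04, -5.59864318e+01, -4.91738105e+01,  7.67602259e-02,
        3.59794346e-02, -9.35649041e-05]), 'ee_pos': array([0.17237685, 0.574127  , 0.21763597]), 'orientation': array([-1.79899348e+02, -9.53801229e-03,  1.63280279e+02]), 'contact_force': array([ 0.76911252,  1.58015546, -0.03584395]), 'torque': array([-0.00611037, -0.02365182,  0.04261513]), 'grip_width': 0.09300200212694723} -0.0188
top [[481.1412915    0.         321.98121866]
 [  0.         481.1412915  200.48216966]
 [  0.           0.           1.        ]] [[ 1.57871291e-02 -9.84496834e-01  1.74690443e-01  3.14641876e-01]
 [-9.99874611e-01 -1.57603263e-02  1.54077261e-03 -1.05424328e-02]
 [ 1.23629262e-03 -1.74692863e-01 -9.84622199e-01  1.41405699e+00]
 [ 0.00000000e+00  0.00000000e+00  0.00000000e+00  1.00000000e+00]]
side [[435.95616108   0.         321.12337222]
 [  0.         435.95616108 197.07717091]
 [  0.           0.           1.        ]] [[ 0.97106624 -0.15319395  0.18319925  0.35631739]
 [-0.23866692 -0.59597591  0.7667143  -0.85003461]
 [-0.00827365 -0.78825397 -0.61529442  0.71321486]
 [ 0.          0.          0.          1.        ]]
wrist [[312.51892553   0.         321.92678301]
 [  0.         312.51892553 199.76951954]
 [  0.           0.           1.        ]] [[ 0.28820957  0.91283265  0.28926078  0.09108914]
 [ 0.95756574 -0.27418965 -0.08881378  0.59898437]
 [-0.00175981  0.3025832  -0.95312135  0.3838204 ]
 [ 0.          0.          0.          1.        ]]
```

View pics/top0.png

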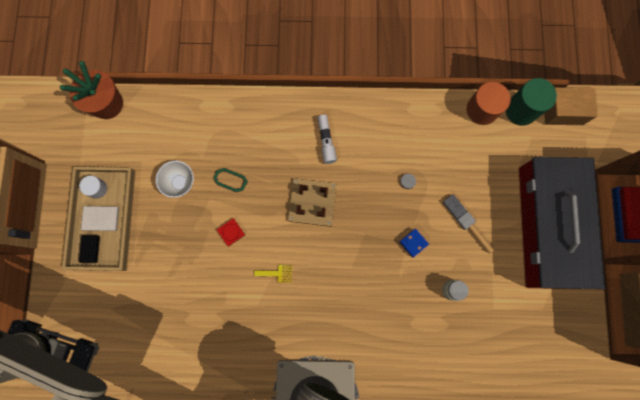

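View pics/side0.png

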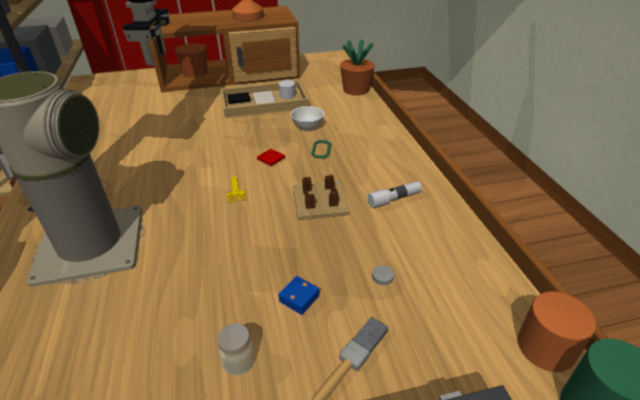

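The top view shows the jig at about (312,202), the blue body (414,243), the red spacer (231,232), the disc (408,181), and the jar (456,290). The side view shows the same layout, with the flashlight at (395,193) beside the jig. Next I'll fit silhouettes in both views.

```bash
cat > h.py <<'E'
import numpy as np, cv2
from scipy.optimize import minimize
from bench import arm
def box(l,h): return np.array([[x,y,z] for x in(-l/2,l/2) for y in(-l/2,l/2) for z in(0,h)])
def cyl(d,h):
    a=np.linspace(0,2*np.pi,48,endpoint=False)
    return np.array([[d/2*np.cos(t),d/2*np.sin(t),z] for t in a for z in(0,h)])
SH=dict(body=box(.06,.026),spacer=box(.06,.012),disc=cyl(.046,.014),jig=box(.13,.015))
def place(p,q):
    c,s=np.cos(q[3]),np.sin(q[3]); return p@np.array([[c,s,0],[-s,c,0],[0,0,1]])+q[:3]
def proj(v,p):
    K,T=v[0],v[1]; c=(p-T[:3,3])@T[:3,:3]; u=c@K.T; return u[:,:2]/u[:,2:]
def ray(v,px,z):
    K,T=v[0],v[1]; d=T[:3,:3]@np.linalg.solve(K,[px[0],px[1],1]); o=T[:3,3]; return o+d*(z-o[2])/d[2]
def look(n,name=None):
    i=arm.camera_info(n); im=arm.capture(n)
    if name: cv2.imwrite(f"pics/{name}.png",im[:,:,::-1])
    return np.array(i["intrinsics"]),np.array(i["cam_to_world"]),im
def mask(im,c):
    h,s,v=cv2.split(cv2.cvtColor(im,cv2.COLOR_RGB2HSV)); h=h.astype(int)
    m=dict(body=(h>105)&(h<130)&(s>140),spacer=((h<6)|(h>174))&(s>180),disc=(s<60)&(v>60))[c]
    return m.astype(np.uint8)
def blob(m,near):
    n,l,st,ce=cv2.connectedComponentsWithStats(m)
    ok=[i for i in range(1,n) if st[i,4]>20]
    k=min(ok,key=lambda i:np.hypot(*(ce[i]-near)))
    b=(l==k).astype(np.uint8); cs,_=cv2.findContours(b,cv2.RETR_EXTERNAL,cv2.CHAIN_APPROX_NONE)
    cv2.drawContours(b,[cv2.convexHull(np.vstack(cs))],-1,1,-1); return b,ce[k],st[k,4]
def fit(shape,views,q0,fixz=False,S=4):
    """views: (K,T,blobmask); pose x,y,z,yaw by silhouette overlap"""
    R=[]
    for K,T,m in views:
        ys,xs=np.nonzero(m); x0,x1,y0,y1=max(xs.min()-25,0),xs.max()+25,max(ys.min()-25,0),ys.max()+25
        R.append((K,T,cv2.resize(m[y0:y1,x0:x1],None,fx=S,fy=S,interpolation=cv2.INTER_NEAREST),x0,y0))
    def cost(q):
        q=np.array(q); 
        if fixz: q[2]=q0[2]
        c=0
        for K,T,m,x0,y0 in R:
            p=(proj((K,T),place(SH[shape],q))-[x0,y0]+.5)*S-.5
            h=cv2.convexHull(p.astype(np.float32))
            g=np.zeros_like(m); cv2.fillConvexPoly(g,np.round(h*16).astype(np.int32),1,shift=4)
            c+=(g!=m).sum()/m.sum()
        return c
    best=None
    for yaw in np.radians([0,22,45,67]) if shape!='disc' else [0]:
        q=np.array(q0,float); q[3]=yaw
        s=q+np.vstack([np.zeros(4),np.diag([.008,.008,.008,.25])])
        r=minimize(cost,q,method='Nelder-Mead',options=dict(initial_simplex=s,xatol=1e-5,fatol=1e-6,maxiter=600))
        if best is None or r.fun<best.fun: best=r
    return best.x,best.fun
E
cat > a.py <<'E'
from h import *
V={n:look(n) for n in("top","side")}
near=dict(body=((414,243),(299,295)),spacer=((231,232),(271,157)),disc=((408,181),(383,275)))
for o in near:
    vs=[];
    for n,c in zip(V,near[o]):
        K,T,im=V[n]; b,ce,a=blob(mask(im,o),c); vs.append((K,T,b)); print(o,n,ce.round(1),a)
    p=ray(vs[0],near[o][0],.01); q,c=fit(o,vs,[*p,0]); q[3]=np.degrees(q[3]); print(o,q.round(4),round(c,3))
for n,z,pts in(("top",.015,[(293,178),(337,180),(334,227),(288,224)]),("side",.015,[(293,187),(336,180),(348,214),(300,217)])):
    print(n,[ray(V[n],p,z).round(3) for p in pts])
im=V["top"][2][165:240,275:350]; cv2.imwrite("pics/j0.png",cv2.resize(np.hstack([im,V["side"][2][160:235,285:360]]),None,fx=5,fy=5)[:,:,::-1])
E
python3 a.py
```

```text
body top [413.5 242.5] 370
body side [298.6 294.6] 866
body [ 4.43600e-01 -2.76500e-01 -2.20000e-03  4.01582e+01] 0.268
spacer top [230.2 231.8] 412
spacer side [270.6 156.8] 251
spacer [ 4.6670e-01  2.6040e-01 -8.0000e-04  3.7008e+01] 0.255
disc top [407.6 180.7] 170
disc side [382.6 274.8] 321
disc [ 6.29800e-01 -2.63400e-01 -3.00000e-03  1.96452e+01] 0.334
top [array([0.629, 0.079, 0.015]), array([ 0.625, -0.052,  0.015]), array([ 0.485, -0.045,  0.015]), array([0.491, 0.09 , 0.015])]
side [array([0.502, 0.082, 0.015]), array([0.622, 0.084, 0.015]), array([ 0.612, -0.063,  0.015]), array([ 0.495, -0.044,  0.015])]
```

View pics/j0.png

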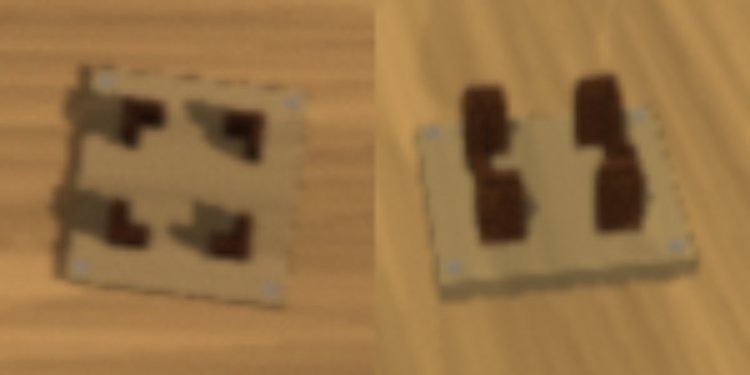

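The crop shows the jig base tilted about 6° clockwise. Its centre is near top pixel (312,202), which is about (0.557, 0.02) in world coordinates. The loose parts fit within 3 mm of bench height. I'll move over the jig first and look with the wrist camera.

```bash
python3 -m creep '[[[0,24,-34.6,-4.2,0,0,-5],[0,24,-34.6,-4.2,0,0,-5],[0,24,-34.6,-4.2,0,0,-5],[0,24,-34.6,-4.2,0,0,-5],[0,24,-34.6,-4.2,0,0,-5],[0,24,-34.6,-4.2,0,0,-5],[0,24,-34.6,-4.2,0,0,-5],[0,24,-34.6,-4.2,0,0,-5],[0,24,-34.6,-4.2,0,0,-5],[0,24,-34.6,-4.2,0,0,-5],[0,24,-34.6,-4.2,0,0,-5],[0,24,-34.6,-4.2,0,0,-5],[0,24,-34.6,-4.2,0,0,-5],[0,24,-34.6,-4.2,0,0,-5],[0,24,-34.6,-4.2,0,0,-5],[0,24,-34.6,-4.2,0,0,-5],[0,0,0,0,0,0,0],[0,0,0,0,0,0,0]]]' 30; python3 - <<'E'
from h import *
import pickle
v=look("wrist","w_jig"); pickle.dump(v,open("wj.pkl","wb"))
E
```

```text
t: 2.05
ee_pos: [0.5565, 0.0203, 0.1509]
orientation: [-179.9, -0.0, 83.2]
contact_force: [-0.1, 0.2, -0.2]
grip_width: 0.093
```

View pics/w_jig.png

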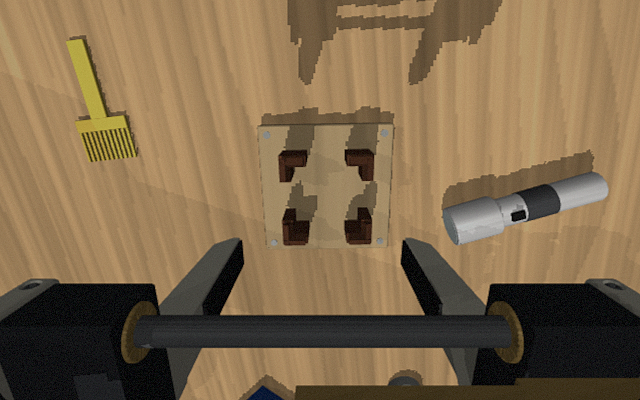

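The jig is centred at about (326,187) in the wrist view, with base corners near (258,125), (394,124), (388,248) and (265,248). The fingertips are at the bottom, and the flashlight and comb are well clear. I'll enlarge this view to read the corners precisely.

```bash
python3 - <<'E'
import cv2
im=cv2.imread("pics/w_jig.png")[112:256,246:404]
cv2.imwrite("pics/w_jigz.png",cv2.resize(im,None,fx=4,fy=4,interpolation=cv2.INTER_CUBIC))
E
```

```text
(no output)
```

View pics/w_jigz.png

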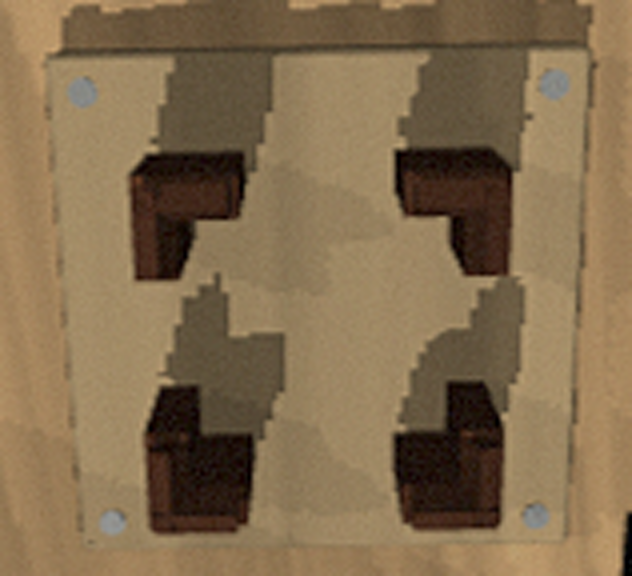

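```bash
python3 - <<'E'
from h import *
import pickle
v=pickle.load(open("wj.pkl","rb")); print(v[1][:3,3])
f=lambda p:((p[0]+.5)/4-.5+246,(p[1]+.5)/4-.5+112)
for nm,P in(("screw",[(82,93),(553,85),(536,516),(112,522)]),("base",[(49,58),(590,49),(567,543),(86,545)])):
    W=np.array([ray(v,f(p),.015) for p in P])[:,:2]; print(nm,W.round(4).tolist(),W.mean(0).round(4))
    for i in range(4):
        d=W[(i+1)%4]-W[i]; print(i,np.hypot(*d).round(4),(np.degrees(np.arctan2(d[1],d[0]))%90).round(2))
# from top, same jig corners
t=look("top")
W=np.array([ray(t,p,.015) for p in [(292,178.2),(335.4,183),(331.6,226),(288.4,221)]]);print("top",W.mean(0).round(4))
# block outer-edge floor corners (z .015) and height from lower blocks front edges
W=np.array([ray(v,f(p),.015) for p in [(136,279),(510,273),(500,525),(152,530)]]);print(W.round(4).tolist())
E
```

```text
[0.56638448 0.10446768 0.31700299]
screw [[0.5098, 0.0801], [0.6212, 0.0686], [0.61, -0.0428], [0.4984, -0.0312]] [0.5599 0.0187]
0 0.1119 84.12
1 0.1119 84.29
2 0.1122 84.07
3 0.1118 84.15
base [[0.5035, 0.089], [0.6303, 0.0759], [0.6177, -0.0516], [0.4905, -0.037]] [0.5605 0.0191]
0 0.1275 84.1
1 0.1281 84.37
2 0.1281 83.44
3 0.1267 84.08
top [0.5582 0.0215 0.015 ]
[[0.5153, 0.0336, 0.015], [0.6078, 0.024, 0.015], [0.6004, -0.0442, 0.015], [0.5086, -0.0347, 0.015]]
```

The screw square is consistent (112 mm sides), with yaw 84.15° and centre (0.560, 0.019). The top view agrees within 3 mm. Next is the body.

```bash
python3 -m creep '[[[0,-14.1,-37.1,0,0,0,-5.4],[0,-14.1,-37.1,0,0,0,-5.4],[0,-14.1,-37.1,0,0,0,-5.4],[0,-14.1,-37.1,0,0,0,-5.4],[0,-14.1,-37.1,-2,0,0,-5.4],[0,-14.1,-37.1,-2,0,0,-5.4],[0,-14.1,-37.1,-3,0,0,-5.4],[0,-14.1,-37.1,-3,0,0,-5.4],[0,0,0,0,0,0,0],[0,0,0,0,0,0,0]]]'; cat > w.py <<'E'
import sys; from h import *
o,name=sys.argv[1:3]; s=arm.get_state(); v=look("wrist",name)
t=s["ee_pos"]; yaw=s["orientation"][2]
g=np.array([t[0],t[1],0])
px=proj(v,g[None])[0]; b,ce,a=blob(mask(v[2],o),px); print("px",px.round(),ce.round(1),a)
views=[(v[0],v[1],b)]
q,c=fit(o,views,[*ray(v,ce,.01)[:2],0,0],fixz=True)
print("tcp",t.round(4),"yaw",yaw.round(2),"fit",q.round(4),"yaw",(np.degrees(q[3])%90).round(2),"cost",round(c,3))
d=q[:2]-t[:2]; y=np.radians(yaw); print("tool-frame offset x,y mm",(1e3*np.array([d@[np.cos(y),np.sin(y)],d@[np.sin(y),-np.cos(y)]])).round(2),"world mm",(1e3*d).round(1))
q2,c2=fit(o,views,[*q[:2],0,0]); print("free z",q2.round(4),round(c2,3))
p=proj(v,place(SH[o],[*q[:2],0,q[3]])); im=v[2][:,:,::-1].copy(); cv2.polylines(im,[cv2.convexHull(p.astype(np.float32)).astype(int)],True,(0,255,255)); cv2.imwrite(f"pics/{name}_f.png",im)
E
python3 w.py body wb
```

```text
t: 3.15
ee_pos: [0.4438, -0.2751, 0.1416]
orientation: [-180.0, -0.0, 40.1]
contact_force: [-0.1, -0.5, 0.6]
grip_width: 0.0928
px [322. 188.] [325.5 194.3] 3839
tcp [ 0.4438 -0.2751  0.1416] yaw 40.13 fit [ 0.4429 -0.28   -0.0024  0.6993] yaw 40.07 cost 0.038
tool-frame offset x,y mm [-3.87  3.2 ] world mm [-0.9 -4.9]
free z [ 0.442  -0.2809 -0.0061  0.7041] 0.016
```

View pics/wb_f.png

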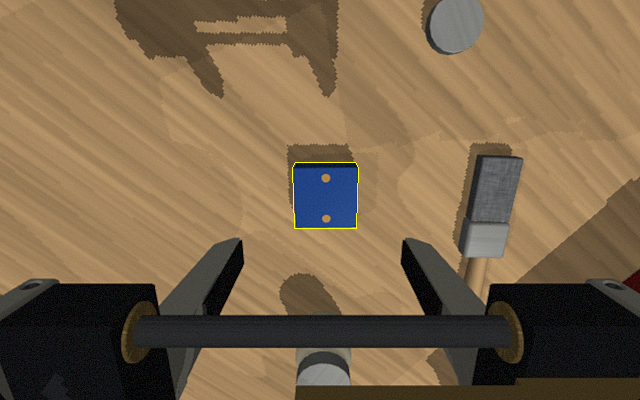

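The yellow outline fits the blue body at about (325,194), with yaw aligned to the tool within 0.1°, so I can descend and grip.

```bash
python3 -m creep '[[[0,-0.9,-4.9,-20,0,0,0],[0,0,0,-30,0,0,0],[0,0,0,-30,0,0,0],[0,0,0,-27,0,0,0],[0,0,0,-20,0,0,0],[0,0,0,-10,0,0,0],[1,0,0,0,0,0,0],[1,0,0,0,0,0,0],[1,0,0,0,0,0,0],[1,0,0,0,0,0,0],[1,0,0,0,0,0,0],[1,0,0,0,0,0,0]]]' 30; python3 -m creep '[[[1,0,0,10,0,0,0],[1,0,0,30,0,0,0],[1,0,0,40,0,0,0],[1,0,0,0,0,0,0]]]'
```

```text
t: 4.4
ee_pos: [0.4435, -0.2811, 0.0055]
orientation: [179.9, -0.0, 40.1]
contact_force: [-1.3, 1.3, 6.4]
grip_width: 0.0595
t: 4.8
ee_pos: [0.4462, -0.2833, 0.0911]
orientation: [179.5, -0.1, 40.1]
contact_force: [0.9, -1.4, -0.7]
grip_width: 0.0599
```

```bash
python3 -m creep '[[[1,12.7,33.5,0,0,0,4.9],[1,12.7,33.5,0,0,0,4.9],[1,12.7,33.5,0,0,0,4.9],[1,12.7,33.5,0,0,0,4.9],[1,12.7,33.5,0,0,0,4.9],[1,12.7,33.5,0,0,0,4.9],[1,12.7,33.5,0,0,0,4.9],[1,12.7,33.5,0,0,0,4.9],[1,12.7,33.5,0,0,0,4.9],[1,0,0,0,0,0,0],[1,0,0,0,0,0,0],[1,0,0,0,0,0,0]]]'; python3 - <<'E'
from h import *
s=arm.get_state(); v=look("wrist","wh"); t=s["ee_pos"]; print(t.round(4),s["orientation"].round(2))
b,ce,a=blob(mask(v[2],"body"),proj(v,t[None])[0]); print(ce.round(1),a)
z0=t[2]-.0055
q,c=fit("body",[(v[0],v[1],b)],[t[0],t[1],z0,0],fixz=True)
d=q[:2]-t[:2]; y=np.radians(s["orientation"][2]); print("off tool",(1e3*np.array([d@[np.cos(y),np.sin(y)],d@[np.sin(y),-np.cos(y)]])).round(2),(np.degrees(q[3])%90).round(2),c)
im=v[2][100:270,230:420,::-1]; cv2.imwrite("pics/whz.png",cv2.resize(im,None,fx=3,fy=3,interpolation=cv2.INTER_CUBIC))
E
```

```text
t: 6.0
ee_pos: [0.5566, 0.02, 0.0841]
orientation: [-180.0, 0.0, 84.1]
contact_force: [0.0, -1.1, -1.4]
grip_width: 0.0597
[0.5566 0.02   0.0841] [-1.7995e+02  3.0000e-02  8.4100e+01]
[321.9 256.8] 12523
off tool [ 0.58 -0.29] 84.33 0.023177676537585422
```

View pics/whz.png

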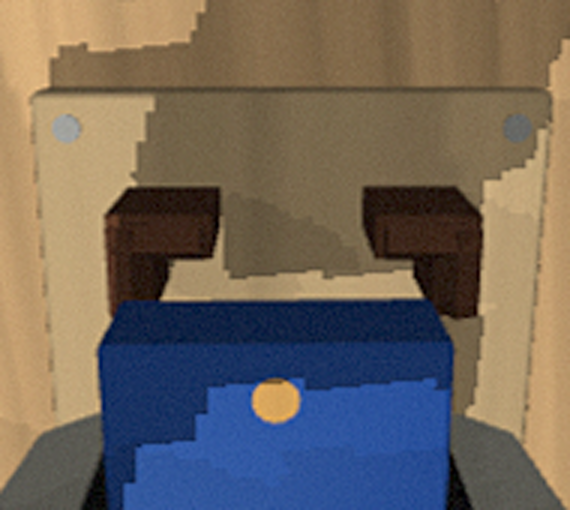

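The hovering body is centred in the jaws (offset 0.6 and −0.3 mm, yaw 84.3°) and the jig's rear screws are visible at crop pixels (66,128) and (517,127). I'll cross-check the jig position from those.

```bash
python3 - <<'E'
from h import *
i=arm.camera_info("wrist"); v=(i["intrinsics"],i["cam_to_world"])
W=np.array([ray(v,((a+.5)/3-.5+230,(b+.5)/3-.5+100),.015)[:2] for a,b in((66,128),(517,127))]);m=W.mean(0)
d=W[1]-W[0]; u=d/np.hypot(*d); print(np.hypot(*d),np.degrees(np.arctan2(u[1],u[0])),m, "centre", m+.056*np.array([u[1],-u[0]]))
E
python3 -m creep '[[[1,3.6,-1.7,0,0,0,0],[1,0,0,-10,0,0,0],[1,0,0,-10,0,0,0],[1,0,0,0,0,0,0],[1,0,0,0,0,0,0]]]'
```

```text
0.11216552231698104 -5.831165084490491 [0.56578881 0.07442855] centre [0.56009935 0.01871832]
t: 6.55
ee_pos: [0.56, 0.019, 0.0634]
orientation: [-179.9, 0.0, 84.2]
contact_force: [0.5, -0.5, -1.1]
grip_width: 0.0598
```

```bash
python3 -m creep '[[[1,0,-0.5,-8,0,0,0],[1,0,0,-8,0,0,0],[1,0,0,-7,0,0,0],[1,0,0,-7,0,0,0],[1,0,0,-6,0,0,0],[1,0,0,0,0,0,0],[1,0,0,0,0,0,0]]]'; python3 -m creep '[[[1,0,0,-3,0,0,0],[1,0,0,-2,0,0,0],[1,0,0,-1.5,0,0,0],[1,0,0,0,0,0,0],[1,0,0,0,0,0,0]]]'
```

```text
t: 7.25
ee_pos: [0.5607, 0.0187, 0.0283]
orientation: [-180.0, 0.0, 84.2]
contact_force: [0.2, 0.1, -1.2]
grip_width: 0.0598
t: 7.75
ee_pos: [0.5608, 0.0186, 0.0219]
orientation: [-180.0, 0.0, 84.2]
contact_force: [0.6, 0.2, -0.4]
grip_width: 0.0597
```

```bash
python3 -m creep '[[[1,0,0,-1,0,0,0],[1,0,0,-0.7,0,0,0],[1,0,0,0,0,0,0],[1,0,0,0,0,0,0]]]'
```

```text
t: 8.15
ee_pos: [0.5609, 0.0186, 0.0205]
orientation: [180.0, 0.0, 84.2]
contact_force: [-2.7, 1.0, 2.5]
grip_width: 0.0598
```

Contact at the expected height, so I release, rise and look.

```bash
python3 -m creep '[[[0.6,0,0,0,0,0,0],[0,0,0,0,0,0,0],[0,0,0,0,0,0,0],[0,0,0,0,0,0,0],[0,0,0,0,0,0,0],[0,0,0,20,0,0,0],[0,0,0,40,0,0,0],[0,0,0,40,0,0,0],[0,0,0,30,0,0,0],[0,0,0,0,0,0,0],[0,0,0,0,0,0,0]]]'; python3 - <<'E'
from h import *
v=look("wrist","wp"); b,ce,a=blob(mask(v[2],"body"),(326,187)); print(ce,a,arm.get_state()["ee_pos"])
for fz in(True,False):
    q,c=fit("body",[(v[0],v[1],b)],[.56,.0187,.015,0],fixz=fz); print(q[:3].round(4),(np.degrees(q[3])%90).round(2),round(c,3))
im=v[2][112:256,246:404,::-1]; cv2.imwrite("pics/wpz.png",cv2.resize(im,None,fx=4,fy=4,interpolation=cv2.INTER_CUBIC))
E
```

```text
t: 9.25
ee_pos: [0.5614, 0.0186, 0.1509]
orientation: [179.9, -0.0, 84.2]
contact_force: [-0.1, -0.0, -0.8]
grip_width: 0.0928
[321.24288234 193.26303855] 3969 [0.56036158 0.01866671 0.14940582]
[0.5607 0.0188 0.0071] 84.2 0.036
[0.5607 0.0185 0.013 ] 84.08 0.031
```

View pics/wpz.png

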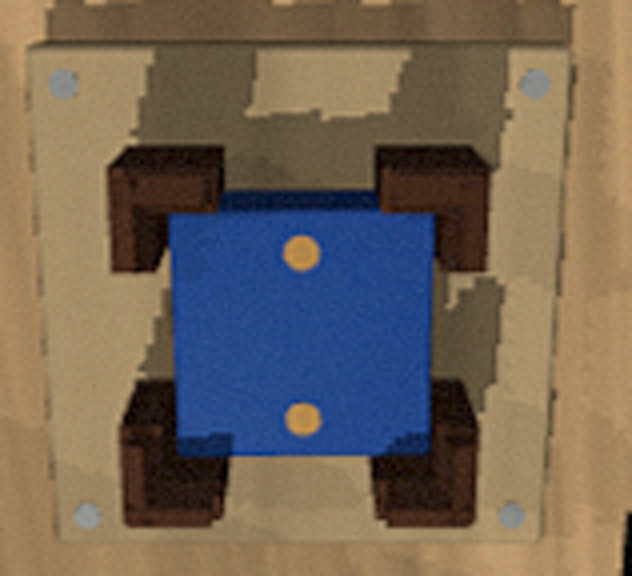

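The body sits square between the blocks (crop centre about (303,330)), measured at (0.5607, 0.0188) with yaw 84.1° and underside z of about 13 mm. Next is the spacer.

```bash
python3 -m creep '[[[0,-11.7,30.1,-1,0,0,5.35],[0,-11.7,30.1,-1,0,0,5.35],[0,-11.7,30.1,-1,0,0,5.35],[0,-11.7,30.1,-1,0,0,5.35],[0,-11.7,30.1,-1,0,0,5.35],[0,-11.7,30.1,-1,0,0,5.35],[0,-11.7,30.1,-1,0,0,5.35],[0,-11.7,30.1,-1,0,0,5.35],[0,0,0,0,0,0,0],[0,0,0,0,0,0,0]]]';python3 w.py spacer ws
```

```text
t: 10.3
ee_pos: [0.4658, 0.2594, 0.1402]
orientation: [-179.8, -0.0, 127.0]
contact_force: [0.1, 0.1, -0.0]
grip_width: 0.0928
px [322. 188.] [321.6 192.3] 3594
tcp [0.4658 0.2594 0.1402] yaw 127.03 fit [ 0.4668  0.2564 -0.0082  0.6459] yaw 37.01 cost 0.027
tool-frame offset x,y mm [-3.   -0.95] world mm [ 1. -3.]
free z [ 0.4676  0.2553 -0.0046  0.6463] 0.012
```

View pics/ws_f.png

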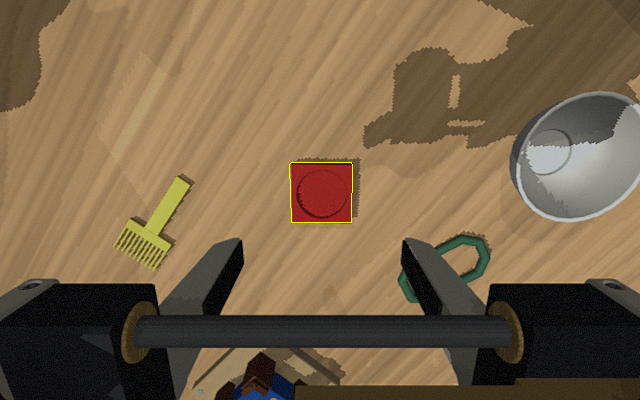

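The outline fits the red spacer at (321,193), recess up. The comb, carabiner and bowl are clear of the fingers.

```bash
python3 -m creep '[[[0,1,-3,-20,0,0,0],[0,0,0,-30,0,0,0],[0,0,0,-30,0,0,0],[0,0,0,-27,0,0,0],[0,0,0,-20,0,0,0],[0,0,0,-9,0,0,0],[1,0,0,0,0,0,0],[1,0,0,0,0,0,0],[1,0,0,0,0,0,0],[1,0,0,0,0,0,0],[1,0,0,0,0,0,0],[1,0,0,0,0,0,0]]]' 25; python3 -m creep '[[[1,0,0,10,0,0,0],[1,0,0,30,0,0,0],[1,0,0,40,0,0,0],[1,0,0,10,0,0,0],[1,0,0,0,0,0,0],[1,0,0,0,0,0,0]]]'
```

```text
t: 11.55
ee_pos: [0.4689, 0.2567, 0.0072]
orientation: [179.9, 0.0, 127.0]
contact_force: [-1.0, -1.2, 5.4]
grip_width: 0.0596
t: 12.15
ee_pos: [0.4677, 0.2563, 0.0955]
orientation: [-180.0, -0.0, 127.0]
contact_force: [1.0, -0.4, -0.9]
grip_width: 0.0595
```

```bash
python3 -m creep '[[[1,11.6,-29.7,0,0,0,-5.36],[1,11.6,-29.7,0,0,0,-5.36],[1,11.6,-29.7,0,0,0,-5.36],[1,11.6,-29.7,0,0,0,-5.36],[1,11.6,-29.7,0,0,0,-5.36],[1,11.6,-29.7,0,0,0,-5.36],[1,11.6,-29.7,0,0,0,-5.36],[1,11.6,-29.7,0,0,0,-5.36],[1,0,0,0,0,0,0],[1,0,0,0,0,0,0],[1,0,0,0,0,0,0]]]'; cat > hov.py <<'E'
import sys; from h import *
o,dz=sys.argv[1],float(sys.argv[2])
S=[]
for k in range(3):
    s=arm.get_state(); v=look("wrist","wh_%s%d"%(o,k)); S.append(np.r_[s["ee_pos"],s["orientation"][2]])
S=np.array(S); print(S.round(4)); t=S.mean(0)
b,ce,a=blob(mask(v[2],o),proj(v,t[None,:3])[0]); print(ce.round(1),a)
q,c=fit(o,[(v[0],v[1],b)],[t[0],t[1],t[2]-dz,0],fixz=True)
d=q[:2]-t[:2]; y=np.radians(t[3]); print("off tool mm",(1e3*np.array([d@[np.cos(y),np.sin(y)],d@[np.sin(y),-np.cos(y)]])).round(2),(np.degrees(q[3])%90).round(2),"world",q[:2].round(4),round(c,3))
E
python3 hov.py spacer .0055
```

```text
t: 13.25
ee_pos: [0.5597, 0.0196, 0.0947]
orientation: [-179.8, -0.0, 84.2]
contact_force: [0.3, -0.6, -1.0]
grip_width: 0.0595
[[5.59700e-01 1.96000e-02 9.47000e-02 8.41825e+01]
 [5.60000e-01 1.98000e-02 9.51000e-02 8.42015e+01]
 [5.60200e-01 1.99000e-02 9.55000e-02 8.42113e+01]]
[327.1 243.7] 8761
off tool mm [ 1.78 -0.04] 84.16 world [0.5601 0.0216] 0.018
```

```bash
python3 -m creep '[[[1,0.6,-2,-6,0,0,0],[1,0,0,-9,0,0,0],[1,0,0,-9,0,0,0],[1,0,0,-8,0,0,0],[1,0,0,-6,0,0,0],[1,0,0,-4,0,0,0],[1,0,0,0,0,0,0],[1,0,0,0,0,0,0]]]'; python3 -m creep '[[[1,0,0,-2,0,0,0],[1,0,0,-1.5,0,0,0],[1,0,0,-1,0,0,0],[1,0,0,0,0,0,0],[1,0,0,0,0,0,0]]]'
```

```text
t: 14.2
ee_pos: [0.5615, 0.0169, 0.0543]
orientation: [-180.0, 0.0, 84.1]
contact_force: [-0.8, 0.4, -1.0]
grip_width: 0.0596
t: 14.7
ee_pos: [0.5616, 0.0169, 0.0497]
orientation: [-180.0, -0.0, 84.1]
contact_force: [-2.0, 0.7, -0.3]
grip_width: 0.0592
```

```bash
python3 -m creep '[[[1,0,0,-1,0,0,0],[1,0,0,-1,0,0,0],[1,0,0,0,0,0,0],[1,0,0,0,0,0,0]]]';python3 -m creep '[[[1,0,0,-1,0,0,0],[1,0,0,0,0,0,0],[1,0,0,0,0,0,0]]]'
```

```text
t: 15.1
ee_pos: [0.5615, 0.0169, 0.0483]
orientation: [-180.0, 0.0, 84.1]
contact_force: [-5.8, 0.9, 5.8]
grip_width: 0.0591
t: 15.4
ee_pos: [0.5616, 0.0169, 0.0482]
orientation: [-180.0, 0.0, 84.1]
contact_force: [-10.4, 0.4, 14.5]
grip_width: 0.0599
```

Contact height is consistent with the 7.2 mm grasp height read at closing, so the underside should be at about 41 mm. I'll ease up slightly, release, and look.

```bash
python3 -m creep '[[[1,-0.5,0,1.5,0,0,0],[1,0,0,0,0,0,0],[0.6,0,0,0,0,0,0],[0,0,0,0,0,0,0],[0,0,0,0,0,0,0],[0,0,0,0,0,0,0],[0,0,0,0,0,0,0],[0,0,0,20,0,0,0],[0,0,0,40,0,0,0],[0,0,0,40,0,0,0],[0,0,0,0,0,0,0],[0,0,0,0,0,0,0]]]'; python3 - <<'E'
from h import *
v=look("wrist","wq"); b,ce,a=blob(mask(v[2],"spacer"),(321,193)); print(ce,a,arm.get_state()["ee_pos"])
for fz in(True,False):
    q,c=fit("spacer",[(v[0],v[1],b)],[.56,.0187,.041,0],fixz=fz); print(q[:3].round(4),(np.degrees(q[3])%90).round(2),round(c,3))
im=v[2][112:256,246:404,::-1]; cv2.imwrite("pics/wqz.png",cv2.resize(im,None,fx=4,fy=4,interpolation=cv2.INTER_CUBIC))
E
```

```text
t: 16.6
ee_pos: [0.5622, 0.0168, 0.1497]
orientation: [179.8, -0.0, 84.1]
contact_force: [-0.1, 0.1, -0.1]
grip_width: 0.0933
[321.06245847 197.87508306] 4515 [0.56097703 0.01683001 0.14790562]
[0.5612 0.0174 0.0487] 84.08 0.047
[0.5612 0.0196 0.0472] 84.06 0.029
```

View pics/wqz.png

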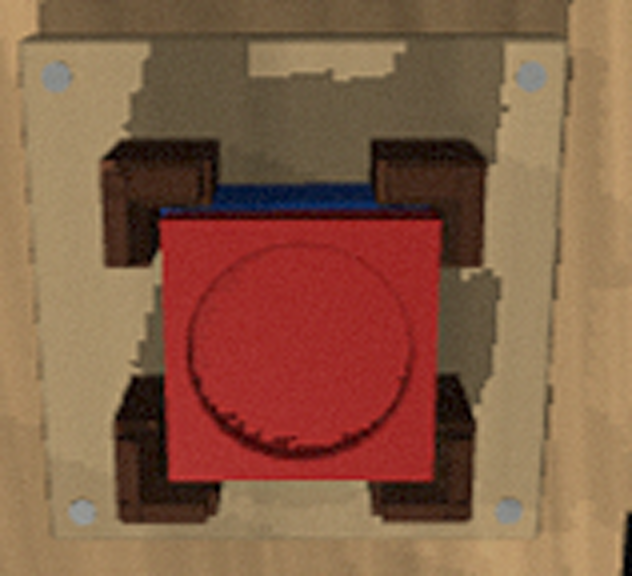

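The spacer looks flush and square: its top edge is about 69.8 px wide where about 70.2 is expected when seated, and the blue face meets it directly. The recess is centred near crop (300,350). The free-z fit reads 47 mm instead of 41 mm, but it is poorly conditioned in this view. Next is the disc, keeping the same yaw.

```bash
python3 - <<'E'
from h import *
i=arm.camera_info("wrist"); v=(i["intrinsics"],i["cam_to_world"]); f=lambda p:((p[0]+.5)/4-.5+246,(p[1]+.5)/4-.5+112)
for z,P in((.053,[(161,219),(441,218),(434,481),(168,481)]),(.015,[(57,77),(531,76),(509,511),(82,512)])):
    W=np.array([ray(v,f(p),z)[:2] for p in P]);print(z,W.mean(0).round(4),[np.hypot(*(W[k]-W[k-1])).round(4) for k in range(4)])
# two-view check of spacer height: top+side silhouettes
E
python3 -m creep '[[[0,8.6,-35,0,0,0,0],[0,8.6,-35,0,0,0,0],[0,8.6,-35,0,0,0,0],[0,8.6,-35,0,0,0,0],[0,8.6,-35,-1,0,0,0],[0,8.6,-35,-2,0,0,0],[0,8.6,-35,-3,0,0,0],[0,8.6,-35,-3,0,0,0],[0,0,0,0,0,0,0],[0,0,0,0,0,0,0],[0,0,0,0,0,0,0]]]'; python3 w.py disc wd; python3 - <<'E'
from h import *
vs=[]
for n,c in(("top",(312,205)),("side",(320,195))):
    K,T,im=look(n); b,ce,a=blob(mask(im,"spacer"),c); print(n,ce,a); vs.append((K,T,b))
q,c=fit("spacer",vs,[.561,.018,.041,0]); print(q.round(4),c)
E
```

```text
0.053 [0.56   0.0187] [np.float64(0.0602), np.float64(0.0593), np.float64(0.0604), np.float64(0.0602)]
0.015 [0.5585 0.0193] [np.float64(0.1115), np.float64(0.1112), np.float64(0.1115), np.float64(0.1116)]
t: 17.75
ee_pos: [0.6291, -0.2618, 0.1378]
orientation: [-179.9, -0.1, 84.1]
contact_force: [1.0, 0.6, 0.0]
grip_width: 0.093
px [322. 189.] [322.3 196.5] 1634
tcp [ 0.6291 -0.2618  0.1378] yaw 84.13 fit [ 0.6285 -0.2667  0.0027  0.0853] yaw 4.89 cost 0.09
tool-frame offset x,y mm [-4.95 -0.13] world mm [-0.6 -4.9]
free z [ 0.628  -0.2713 -0.0135  1.0169] 0.053
top [312.07974138 198.70043103] 464
side [320.33419689 186.6761658 ] 386
[0.5621 0.0205 0.0422 1.4994] 0.24017876635071952
```

View pics/wd_f.png

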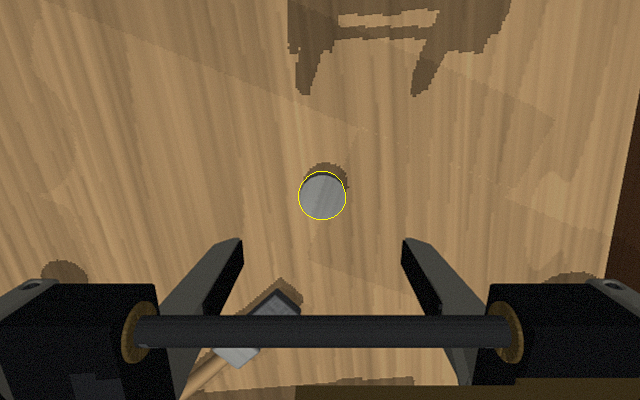

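The disc is at (322,196) on bare bench, with the brush about 130 mm away. The two-view fit gives a spacer underside of 42 mm, so it is seated. I'll refine the disc centre using its top ellipse only.

```bash
cat > d.py <<'E'
from h import *
S=[]
for k in range(3):
    s=arm.get_state(); v=look("wrist"); S.append(s["ee_pos"])
    h,sa,va=cv2.split(cv2.cvtColor(v[2],cv2.COLOR_RGB2HSV))
    m=((sa<75)&(va>75)).astype(np.uint8); m=cv2.morphologyEx(m,cv2.MORPH_OPEN,np.ones((3,3),np.uint8))
    b,ce,a=blob(m,(322,196)); cs,_=cv2.findContours(b,cv2.RETR_EXTERNAL,cv2.CHAIN_APPROX_NONE); e=cv2.fitEllipse(cs[0])
    print(s["ee_pos"].round(4),np.round(e[0],1),np.round(e[1],1),a, "world@.014",ray(v,e[0],.014).round(4))
i=312.52*.046/((proj(v,np.zeros((1,3))) is not None) and ((np.array([.6285,-.267,.014])-v[1][:3,3])@v[1][:3,2])); print("expected diam px",i)
cv2.imwrite("pics/dz.png",cv2.resize(v[2][150:230,275:375,::-1],None,fx=6,fy=6,interpolation=cv2.INTER_CUBIC))
E
python3 d.py
```

```text
[ 0.6299 -0.2618  0.1392] [321.2 196.4] [43.7 45.8] 1609 world@.014 [ 0.6286 -0.2657  0.014 ]
[ 0.63   -0.262   0.1394] [321.  196.1] [43.8 46.2] 1613 world@.014 [ 0.6285 -0.2657  0.014 ]
[ 0.6301 -0.2622  0.1396] [320.9 195.7] [43.6 46.1] 1612 world@.014 [ 0.6286 -0.2655  0.014 ]
expected diam px 47.10884437342161
```

View pics/dz.png

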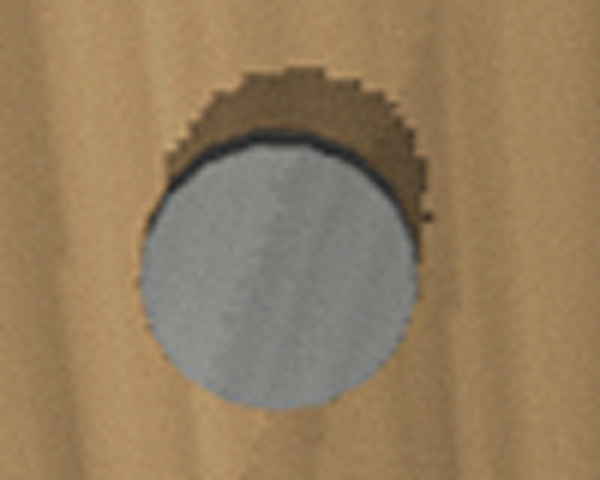

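Viewing the wrist pictures and crops has used up my allowance of twelve, so from here I check with numbers only. The crop shows the disc's top face centred at (279,275), pixel (321,195.5), with the dark side on the far edge. I'll grip it by the upper half so the fingers stay above the spacer.

```bash
python3 -m creep '[[[0,-1.5,-3.7,-20,0,0,0],[0,0,0,-30,0,0,0],[0,0,0,-30,0,0,0],[0,0,0,-25,0,0,0],[0,0,0,-18,0,0,0],[0,0,0,-9.5,0,0,0],[0,0,0,0,0,0,0],[1,0,0,0,0,0,0],[1,0,0,0,0,0,0],[1,0,0,0,0,0,0],[1,0,0,0,0,0,0],[1,0,0,0,0,0,0],[1,0,0,0,0,0,0],[1,0,0,0,0,0,0],[1,0,0,0,0,0,0]]]' 35; python3 -m creep '[[[1,0,0,10,0,0,0],[1,0,0,30,0,0,0],[1,0,0,40,0,0,0],[1,0,0,20,0,0,0],[1,0,0,0,0,0,0],[1,0,0,0,0,0,0]]]'
```

```text
t: 19.55
ee_pos: [0.6284, -0.2669, 0.0068]
orientation: [180.0, 0.0, 84.1]
contact_force: [-0.9, 0.2, 0.3]
grip_width: 0.0451
t: 20.15
ee_pos: [0.6283, -0.2668, 0.1066]
orientation: [180.0, 0.0, 84.1]
contact_force: [-0.2, -0.5, -2.4]
grip_width: 0.0448
```

```bash
python3 -m creep '[[[1,-8.4,35.5,0,0,0,0],[1,-8.4,35.5,0,0,0,0],[1,-8.4,35.5,0,0,0,0],[1,-8.4,35.5,0,0,0,0],[1,-8.4,35.5,0,0,0,0],[1,-8.4,35.5,0,0,0,0],[1,-8.4,35.5,0,0,0,0],[1,-8.4,35.5,0,0,0,0],[1,0,0,0,0,0,0],[1,0,0,0,0,0,0],[1,0,0,0,0,0,0],[1,0,0,0,0,0,0]]]'; cat > e.py <<'E'
from h import *
s=arm.get_state(); v=look("wrist","wdh"); t=s["ee_pos"]; print(t.round(4))
h,sa,va=cv2.split(cv2.cvtColor(v[2],cv2.COLOR_RGB2HSV))
m=((sa<75)&(va>75)).astype(np.uint8); m=cv2.morphologyEx(m,cv2.MORPH_OPEN,np.ones((3,3),np.uint8))
p=proj(v,(t+[0,0,.007])[None])[0]; b,ce,a=blob(m,p)
ys,xs=np.nonzero(b); print("pred",p.round(1),"disc blob",ce.round(1),a,xs.min(),xs.max(),ys.min(),ys.max())
cs,_=cv2.findContours(b,cv2.RETR_EXTERNAL,cv2.CHAIN_APPROX_NONE); e=cv2.fitEllipse(cs[0]); D=ray(v,e[0],t[2]+.0072); print("ell",np.round(e,1) if 0 else e,"disc",D.round(4))
r=mask(v[2],"spacer"); n,l,st,c=cv2.connectedComponentsWithStats(r); print([(st[i].tolist()) for i in range(1,n) if st[i,4]>30])
y0=int(np.nonzero(r[:, 300:345].sum(1)>30)[0][0]); 
for y in range(y0-1,y0+24,3):
    x=np.nonzero(r[y,240:400])[0]
    if len(x): print(y,x.min()+240,x.max()+240,"L",ray(v,(x.min()+239.5,y),.053)[:2].round(4),"R",ray(v,(x.max()+240.5,y),.053)[:2].round(4))
E
python3 e.py
```

```text
t: 21.35
ee_pos: [0.561, 0.0161, 0.106]
orientation: [-179.9, 0.0, 84.0]
contact_force: [0.7, -1.0, -1.5]
grip_width: 0.0452
[0.561  0.0161 0.106 ]
pred [322.4 257.5] disc blob [322.1 255.1] 4448 284 361 220 291
ell ((322.06463623046875, 255.17539978027344), (71.5234146118164, 78.60753631591797), 88.49484252929688) disc [0.5609 0.0177 0.1132]
[[281, 174, 85, 69, 3557]]
175 290 368 L [0.5411 0.0524] R [0.5975 0.0464]
178 281 364 L [0.5344 0.0508] R [0.5945 0.0445]
181 281 364 L [0.534  0.0486] R [0.5943 0.0423]
184 281 363 L [0.5337 0.0464] R [0.5935 0.0401]
187 279 364 L [0.5319 0.0443] R [0.594  0.0378]
190 282 363 L [0.5338 0.0419] R [0.5932 0.0356]
193 283 363 L [0.5342 0.0395] R [0.593  0.0334]
196 283 363 L [0.5339 0.0373] R [0.5929 0.0311]
199 283 362 L [0.5335 0.035 ] R [0.592  0.0289]
```

```bash
python3 - <<'E'
from h import *
im=cv2.imread("pics/wdh.png")[:,:,::-1]
print([(y,*im[y,310:335].mean(0).round().astype(int)) for y in range(164,186)])
old=cv2.imread("pics/wq.png")[:,:,::-1]
print([(y,*old[y,310:335].mean(0).round().astype(int)) for y in range(154,172)])
print([(y,*old[y,310:335].mean(0).round().astype(int)) for y in range(228,236)])
i=arm.camera_info("wrist"); v=(i["intrinsics"],i["cam_to_world"])
for y in(174,176,178,180): print(y,ray(v,(322,y),.053)[:2].round(4),ray(v,(322,y),.041)[:2].round(4))
E
```

```text
[(164, np.int64(105), np.int64(89), np.int64(63)), (165, np.int64(86), np.int64(77), np.int64(61)), (166, np.int64(35), np.int64(40), np.int64(58)), (167, np.int64(6), np.int64(25), np.int64(58)), (168, np.int64(10), np.int64(27), np.int64(60)), (169, np.int64(14), np.int64(30), np.int64(60)), (170, np.int64(14), np.int64(29), np.int64(60)), (171, np.int64(11), np.int64(27), np.int64(55)), (172, np.int64(17), np.int64(41), np.int64(84)), (173, np.int64(17), np.int64(48), np.int64(97)), (174, np.int64(36), np.int64(33), np.int64(64)), (175, np.int64(70), np.int64(18), np.int64(23)), (176, np.int64(72), np.int64(15), np.int64(9)), (177, np.int64(67), np.int64(14), np.int64(12)), (178, np.int64(93), np.int64(21), np.int64(19)), (179, np.int64(106), np.int64(23), np.int64(22)), (180, np.int64(107), np.int64(25), np.int64(23)), (181, np.int64(105), np.int64(25), np.int64(23)), (182, np.int64(105), np.int64(23), np.int64(21)), (183, np.int64(106), np.int64(25), np.int64(23)), (184, np.int64(102), np.int64(22), np.int64(21)), (185, np.int64(87), np.int64(19), np.int64(17))]
[(154, np.int64(
[... 719 characters left out ...]
, (169, np.int64(159), np.int64(42), np.int64(39)), (170, np.int64(158), np.int64(40), np.int64(37)), (171, np.int64(158), np.int64(41), np.int64(38))]
[(228, np.int64(166), np.int64(46), np.int64(43)), (229, np.int64(165), np.int64(46), np.int64(43)), (230, np.int64(166), np.int64(44), np.int64(42)), (231, np.int64(166), np.int64(33), np.int64(34)), (232, np.int64(153), np.int64(122), np.int64(89)), (233, np.int64(147), np.int64(132), np.int64(96)), (234, np.int64(148), np.int64(128), np.int64(94)), (235, np.int64(148), np.int64(127), np.int64(93))]
174 [0.5645 0.0506] [0.5642 0.0479]
176 [0.5644 0.0491] [0.5641 0.0463]
178 [0.5642 0.0477] [0.5639 0.0448]
180 [0.5641 0.0462] [0.5638 0.0432]
```

The spacer centre is estimated at (0.5614, 0.0181) and the held disc at (0.5609, 0.0175), so I correct by (+0.5, +0.6) and lower it.

```bash
python3 -m creep '[[[1,0.5,0.6,-6,0,0,0],[1,0,0,-9,0,0,0],[1,0,0,-9,0,0,0],[1,0,0,-8,0,0,0],[1,0,0,-6,0,0,0],[1,0,0,-4,0,0,0],[1,0,0,0,0,0,0],[1,0,0,0,0,0,0]]]'; python3 -m creep '[[[1,0,0,-2,0,0,0],[1,0,0,-1,0,0,0],[1,0,0,0,0,0,0],[1,0,0,0,0,0,0]]]'
```

```text
t: 22.2
ee_pos: [0.5618, 0.0178, 0.0649]
orientation: [180.0, -0.0, 84.1]
contact_force: [-0.2, -0.4, -2.0]
grip_width: 0.0448
t: 22.6
ee_pos: [0.5618, 0.0178, 0.0619]
orientation: [180.0, -0.0, 84.1]
contact_force: [-0.2, 0.2, -1.7]
grip_width: 0.0449
```

```bash
python3 -m creep '[[[1,0,0,-1,0,0,0],[1,0,0,-0.5,0,0,0],[1,0,0,0,0,0,0],[1,0,0,0,0,0,0]]]'
```

```text
t: 23.0
ee_pos: [0.5616, 0.0178, 0.0602]
orientation: [-180.0, -0.0, 84.1]
contact_force: [0.3, -0.2, -2.8]
grip_width: 0.0447
```

```bash
python3 -m creep '[[[1,0,0,-1,0,0,0],[1,0,0,0,0,0,0],[1,0,0,0,0,0,0]]]'; python3 -m creep '[[[1,0,0,-0.8,0,0,0],[1,0,0,0,0,0,0],[1,0,0,0,0,0,0]]]'
```

```text
t: 23.3
ee_pos: [0.5616, 0.0178, 0.0592]
orientation: [-180.0, -0.0, 84.1]
contact_force: [0.7, -0.2, -1.2]
grip_width: 0.0449
t: 23.6
ee_pos: [0.5616, 0.0178, 0.0584]
orientation: [-180.0, -0.0, 84.1]
contact_force: [0.6, 0.5, -1.6]
grip_width: 0.045
```

Already 1.4 mm below the predicted rim height (59.8 mm) with no contact, so the disc seems to be entering the recess.

```bash
python3 -m creep '[[[1,0,0,-0.8,0,0,0],[1,0,0,0,0,0,0],[1,0,0,0,0,0,0]]]'; python3 -m creep '[[[1,0,0,-0.8,0,0,0],[1,0,0,0,0,0,0],[1,0,0,0,0,0,0]]]'
```

```text
t: 23.9
ee_pos: [0.5616, 0.0178, 0.0576]
orientation: [-180.0, 0.0, 84.1]
contact_force: [-0.3, 0.1, -2.9]
grip_width: 0.0452
t: 24.2
ee_pos: [0.5616, 0.0178, 0.0568]
orientation: [-180.0, 0.0, 84.1]
contact_force: [-0.9, 0.1, -1.9]
grip_width: 0.045
```

```bash
python3 -m creep '[[[1,0,0,-0.8,0,0,0],[1,0,0,0,0,0,0],[1,0,0,0,0,0,0]]]'; python3 -m creep '[[[1,0,0,-0.6,0,0,0],[1,0,0,0,0,0,0],[1,0,0,0,0,0,0]]]'
```

```text
t: 24.5
ee_pos: [0.5617, 0.0177, 0.056]
orientation: [-180.0, -0.0, 84.1]
contact_force: [0.5, -1.0, -2.0]
grip_width: 0.0449
t: 24.8
ee_pos: [0.5618, 0.0177, 0.0558]
orientation: [180.0, 0.0, 84.1]
contact_force: [-2.3, -0.6, 2.1]
grip_width: 0.0448
```

Contact came at exactly the predicted home height (55.8 mm). Release, retreat, and check.

```bash
python3 -m creep '[[[0.8,0,0,0,0,0,0],[0.5,0,0,0,0,0,0],[0,0,0,0,0,0,0],[0,0,0,0,0,0,0],[0,0,0,0,0,0,0],[0,0,0,0,0,0,0],[0,0,0,20,0,0,0],[0,0,0,40,0,0,0],[0,0,0,40,0,0,0],[0,0,0,0,0,0,0],[0,0,0,0,0,0,0],[0,0,0,0,0,0,0]]]'; python3 - <<'E'
from h import *
s=arm.get_state(); v=look("wrist","wfin"); print(s["ee_pos"].round(4))
h,sa,va=cv2.split(cv2.cvtColor(v[2],cv2.COLOR_RGB2HSV))
m=((sa<75)&(va>75)).astype(np.uint8); m=cv2.morphologyEx(m,cv2.MORPH_OPEN,np.ones((3,3),np.uint8))
b,ce,a=blob(m,(322,200)); cs,_=cv2.findContours(b,cv2.RETR_EXTERNAL,cv2.CHAIN_APPROX_NONE); e=cv2.fitEllipse(cs[0]); D=ray(v,e[0],.063)
print("disc ell",np.round(e[0],1),np.round(e[1],1),round(e[2]),a,"centre",D.round(4),"diam px if home",round(312.52*.046/((D-v[1][:3,3])@v[1][:3,2]),1))
r,c,a=blob(mask(v[2],"spacer"),(322,200)); print("red",c,a)
q,cst=fit("spacer",[(v[0],v[1],r)],[.561,.018,.041,0],fixz=True); print("spacer",q[:2].round(4),(np.degrees(q[3])%90).round(2),round(cst,3))
dv=(q[:2]-D[:2])*1e3; print("spacer-disc mm",dv.round(2))
o=dict(spacer=((312,198.7),(320,186.7)),disc=((312,197),(320,182)))
V={n:look(n,"fin_"+n) for n in("top","side")}
for k in o:
    vs=[(V[n][0],V[n][1],blob(mask(V[n][2],k),c)[0]) for n,c in zip(V,o[k])]; print(k,[w[2].sum() for w in vs])
    q,c=fit(k,vs,[.561,.018,.045,0]); print(k,q[:3].round(4),round(c,3))
# bystanders: before/after difference
for n in V:
    a=cv2.imread(f"pics/{n}0.png")[:,:,::-1]; d=(cv2.absdiff(a,V[n][2]).max(2)>60).astype(np.uint8); N,l,st,ce=cv2.connectedComponentsWithStats(cv2.dilate(d,np.ones((3,3))))
    print(n,[(ce[i].round().astype(int).tolist(),int(st[i,4])) for i in range(1,N) if st[i,4]>60])
E
```

```text
t: 26.0
ee_pos: [0.5609, 0.0178, 0.154]
orientation: [-179.9, 0.0, 84.1]
contact_force: [-0.9, 0.7, 0.2]
grip_width: 0.0929
[0.5609 0.0178 0.154 ]
disc ell [323.  201.8] [48.7 51.9] 91 2026 centre [0.5616 0.0192 0.063 ] diam px if home 53.2
red [322.93408135 194.04675082] 2139
spacer [0.5608 0.0183] 84.12 0.04
spacer-disc mm [-0.75 -0.85]
spacer [np.uint64(1705), np.uint64(419)]
spacer [0.5626 0.0216 0.0411] 1.093
disc [np.uint64(361), np.uint64(193)]
disc [0.5627 0.0158 0.0547] 0.954
top [([293, 222], 5614), ([186, 149], 1744), ([329, 154], 89), ([169, 176], 509), ([403, 182], 160), ([162, 198], 251), ([162, 212], 250), ([230, 231], 586), ([411, 242], 775), ([108, 338], 17776), ([168, 245], 125), ([5, 281], 458), ([282, 375], 3505), ([342, 397], 65)]
side [([21, 51], 1768), ([70, 20], 269), ([145, 24], 1542), ([249, 3], 411), ([324, 4], 256), ([40, 12], 188), ([321, 102], 4593), ([85, 64], 181), ([91, 90], 307), ([165, 138], 5209), ([49, 103], 224), ([59, 107], 94), ([89, 127], 760), ([32, 132], 234), ([250, 132], 68), ([271, 157], 395), ([5, 162], 117), ([173, 184], 279), ([321, 190], 552), ([381, 280], 154), ([299, 295], 1199)]
```

The disc's apparent width is 51.9 px where 53.2 is expected, the same 0.98 ratio it showed on the bench, so it is at home height. It is centred within 1 mm of the spacer. The arm is clear, so I hand in.

```bash
python3 -c "
from bench import arm
print(arm.get_state()['t'],arm.sign_off())"
```

```text
the job is handed in; nothing more can be done
26.15 None
```

The catch is assembled in the jig – body, then spacer, then disc – with each piece lowered until it touched and released there. I handed it in at 26 s of the 67 s allowed, with the arm clear of everything.

**Checks that agreed:**
- **Body:** it measured within 1 mm of the jig centre, parallel to the pocket within 0.1°, with its underside at 13 to 15 mm.
- **Spacer:** two views before the disc went in put its underside at 42 mm, where 41 mm is nominal. It was centred within about 1.5 mm and square.
- **Disc:** it went in without side force and touched at exactly the predicted home height. In the last wrist picture its apparent size matches home height, and it is within 1 mm of the spacer's centre on each axis.

**Checks that failed or were weak:**
- **Wrist camera height:** the free-height fits were off by several millimetres. They gave 47 mm for the seated spacer and −14 to −5 mm for parts on the bench, so I relied on contact heights and the two-view fit instead.
- **Final two-view fit:** it failed for the spacer and disc because the arm was in the way (mismatch about 1.0). I disregarded it, so there is no independent two-view check of the disc.
- **Bystanders:** the before-and-after comparison was swamped by the arm and its shadow, so it proved little about them. No unexpected contact forces showed during the moves.

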